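# Thread the retaining rod through the spice crate's guide

### The job

Secure the jars in the sorting crate for carrying: take the steel retaining rod by its wooden handle from its cradle, thread it gently through all three bores of the crate's metal guide, tip first, and push it fully home, until the handle meets the guide. Then let go. Feel for the bores rather than forcing the rod, and leave the jars and the other things on the counter standing where they are.

Things in the scene. Friction and masses are not known exactly. Their poses are not given: they have to be found in the camera images.
- rod_handle (a point): Middle of the rod's dark wooden handle, a square bar 24 x 24 mm, 80 mm long; grasp it here from above across its 24 mm width. Own y axis runs along the rod, tip towards -y. From the handle's -y end a 12 mm steel shaft runs on for 190 mm on the same centre line. Mass 0.1 to 0.2 kg. It starts lying level, the shaft in the two notches of a cradle; lift straight up.
- rod_tip (a point): The end of the rod's shaft, on its centre line, 230 mm from rod_handle; same axes. The last 3 mm of the shaft are a cone that narrows from 12 mm to a flat end 6 mm across.
- cradle: Fixed wooden cradle, 50 x 170 mm, 58 mm high; origin under its centre, y along the rod. Empty at the end.
- crate: Fixed wooden sorting crate 120 mm (its x) x 210 mm (its y), three open compartments in a row along y, walls 75 mm high; origin under its centre, z up. Astride its +y end wall and two dividers stand three upright aluminium plates, one guide, 66 mm wide, 14 mm thick, tops 136 mm high, with bores in line, parallel to crate y. Above 25 N from rod or robot it is damaged.
- bore_nominal (a point): Nominal centre of the first bore's mouth (14.5 mm diameter, sharp rim), on the +y face of the first plate: crate x 0, y +108 mm, 110 mm up; crate axes. The guide is clamped by eye: all three bores together really lie up to 6 mm to either side and 5 mm higher or lower. Feel for them: a tip that is part-way in, its cone on the rim, is pushed sideways towards the bore's centre; the plate is flat.
- bore2_nominal (a point): The same for the second bore: mouth at crate y +40.5 mm; the plate ends at +26.5 mm. The rod travels in the crate's -y direction.
- bore3_nominal (a point): The same for the third bore: mouth at crate y -26.5 mm; the plate ends at -40.5 mm.
- home_nominal (a point): Where rod_handle lies when the rod is home (crate y +148 mm), with the same sideways and height uncertainty as the bores: the handle's -y end face then touches the first plate and the tip stands 15 mm short of the crate's far wall.
- spice0: Small glass spice jar, 42 mm across, 66 to 75 mm high, standing loose in the +y compartment of the crate, below the rod's path; origin under its centre. Leave it.
- spice1: The same, in the middle compartment. Leave it.
- spice2: The same, in the -y compartment. Leave it.
- coffee_jar: Brown glass coffee jar, 84 mm across, 150 mm high; origin under its centre. Leave it.
- canister: Stainless canister with a lid, 106 mm across, 163 mm high; origin under its centre. Leave it.
- jar_gripper: Green silicone jar gripper, a flat disc 116 mm across, 12 mm high. Leave it.
- mug: White mug, 80 mm across, 90 mm high, handle at its +y; origin under its centre. Leave it.
- spoon: Wooden spoon 220 mm long, lying flat. Leave it.

How it is judged:
On the way, in this order (a step that is already met when the one before it is completed fails the run):
1. the rod is lifted clear of the cradle (height (world z) of rod_tip above 0.09 m), for 0.1 s.
2. the rod is through the first bore (y of rod_tip in the frame of crate below 0.085 m and x of rod_tip in the frame of crate between -0.012 and 0.012 m and z of rod_tip in the frame of crate between 0.098 and 0.122 m), for 0.1 s.
3. the rod is through the second bore (y of rod_tip in the frame of crate below 0.02 m), for 0.1 s.
4. the rod is through the third bore (y of rod_tip in the frame of crate below -0.046 m), for 0.1 s.
At the end, for the whole second after the job is handed in: The rod lies through all three bores (tip within 10 mm of the nominal line, rod within 0.06 rad of the crate's y axis), its handle within 3 mm of the first guide plate, released and at rest (y of rod_handle in the frame of crate below 0.151 m and y of rod_tip in the frame of crate below -0.079 m and x of rod_tip in the frame of crate between -0.01 and 0.01 m and z of rod_tip in the frame of crate between 0.1 and 0.12 m and angle between the y axis of rod_handle and the y axis of crate, either way round below 0.06 rad and linear speed of rod below 0.02 m/s); the robot touches nothing.
It fails at once if the rod presses on the crate or its guide with more than 25 N (contact force between rod and crate above 25 N).
It fails at once if the robot presses on the crate or its guide with more than 25 N (contact force between any of the fingers, the arm and crate above 25 N).
It fails at once if a spice jar is knocked over or moved more than 20 mm (distance of any of spice0, spice1, spice2 from where it was at the start of the episode above 0.02 m).
It fails at once if another thing on the counter is moved more than 20 mm (distance of any of coffee_jar, canister, jar_gripper, mug, spoon from where it was at the start of the episode above 0.02 m).
It also fails if it takes over 72 s, if anything falls off the work surface, if the arm or the gripper's body presses on something with over 40 N, if the wrist force passes 120 N, or if a joint passes its speed limit or range.

### The arm

A 6-joint arm with a two-finger parallel gripper is mounted at the origin on the work surface. World frame = base frame: x ahead of the robot, y to its left, z up, the work surface at z = 0. Lengths are in m, angles in rad, forces in N, time in s.
With the tool pointing down it reaches from about 0.3 to 0.95 m from the base axis. Payload 3.1 kg.
Tool frame: the origin (TCP) lies midway between the tips of the shut fingers; the grasp point (between the pads) lies 19 mm behind it; z points along the fingers, y is the line along which they close (so a half turn about z gives the same grasp; the last joint's range is limited). The gripper opens to 85 mm and grips with 20 to 120 N. Pads are 22 mm wide; open, the fingers measure 114 mm over their backs; the gripper's body (76 mm by 85 mm) begins 54 mm behind the grasp point. The pads swing forward as they close: fully open they stand 13 mm farther back than shut.
Start: joints at [1.216, 0.308, 1.634, -0, 1.2, -0.07], TCP at [0.176, 0.6, 0.231] pointing down, gripper open.
Joint ranges: [-3.06, 3.06], [-0.79, 1.96], [0.05, 2.63], [-1.19, 4.34], [0.05, 2.64], [-2.94, 2.94]. Speed limits (rad/s): [2.79, 2.79, 3.14, 3.14, 3.14, 3.14].

### API

Orientations are given as a rotation vector (axis times angle).
In Python, from station import arm gives the robot as it stands.
- The arm moves only by the tool drive_tool, never from a script. Its argument "targets" is a list of rows, each an object of numbers: "x", "y", "z": the shift along the tool's x, y, z as a fraction of full scale; "ax", "ay", "az": the turn, a rotation vector about the tool's x, y, z as a fraction of full scale; "jaw": the closure, from 0 (fully open) to 1 (shut). In form: [{"x": .., "y": .., "z": .., "ax": .., "ay": .., "az": .., "jaw": ..}, ...]. A call has 1 to 20 rows; each row shifts and turns the commanded pose from where the row before left it, along the tool's axes as they then stand; what a row does not reach is not made up. Full scale, the value 1, is 0.06 m for a shift and 0.15 rad for a turn. A row lasts 1/8 s, in which the tool goes at most 62.5 mm and 10.7 degrees, less where a joint would pass 70% of its speed; a pose out of reach is approached as far as the arm can. A call with a number of a shift or a turn outside -1 to 1 is refused whole. A call with a gripper value outside its range is refused whole. The fingers move at their own pace and stop on an object; the grip force is fixed at half the most. Time passes only in rows, so rows that do not move let the fingers close. It gives the time, the measured TCP pose, the force, the opening and the grip force at its end, in the units of the state.
- arm.sense(): the state, without advancing time (a new reading comes with each control period).
- arm.read_camera(name): name is "scene" or "top"; returns (picture, depth): 400x640x3 uint8, red, green, blue; 400x640 float32, m along the optical axis (not along the pixel's ray), 0 where there is no reading.
- arm.get_calibration(name): a dict with "mtx" (3x3 intrinsics, pixels), "world_to_cam" (4x4, takes a point from world to camera coordinates). Camera axes: x right, y down, z forward; pixel columns grow to the right and rows downward; lengths in m; the calibration is good to about 2 mm. A picture is of the moment at which its call begins. get_calibration takes no time and is no camera call.
- arm.finish_job(): hands the job in; it is judged then, once.
The state is a dict: "time": time; "joints": joint angles; "qd": joint speeds; "tau": joint torques, N m; "position": TCP position; "tool_rot": TCP orientation; "force": force on the tool from outside, world axes, zero at the start; "torque": the same for the moment, N m; "opening": finger opening in m; "grip_force": force on a finger pad.
Only numpy, scipy, OpenCV 4.12 (cv2) and the standard library are available. Lean on these libraries where they do the work, as an engineer would, in place of code of your own. Each camera call takes 0.05 s, during which the arm holds its last target. There are 200 camera calls.

## Working session

There is one attempt and no reset: what is moved stays moved. The work goes in short steps, Python scripts to look and compute and a tool call to move; the robot and the scene stay as the last step left them, time stands still between calls to the robot, and variables do not carry over. Pictures are saved under pics/ and viewed, at most 10 in all, crops included, and the job is handed in when it is done.

Besides the shell and the picture viewer there is one more tool, called after ">>>" by a JSON object that holds its "name" and its "arguments". drive_tool: Moves the arm, as the interface text tells. Shift numbers are shares of 0.06 m and turn numbers shares of 0.15 rad, none past 1 either way. Its arguments: {"type":"object","properties":{"targets":{"type":"array"}},"required":["targets"]}

```bash
mkdir -p pics
cat > snap.py <<'E'
from station import arm
import cv2,numpy as np,sys
tag=sys.argv[1]
for n in sys.argv[2:]:
    p,d=arm.read_camera(n); cv2.imwrite(f'pics/{n}_{tag}.png',p[...,::-1]); np.save(f'{n}_{tag}.npy',d)
    c=arm.get_calibration(n); np.savez(f'cal_{n}.npz',**c); print(n,np.array(c['mtx']).round(1).tolist(),np.array(c['world_to_cam']).round(3).tolist())
s=arm.sense(); print({k:np.round(v,4).tolist() for k,v in s.items()})
E
python3 snap.py 0 scene top
```

```text
scene [[367.0, 0.0, 323.9], [0.0, 367.0, 197.3], [0.0, 0.0, 1.0]] [[0.566, 0.824, 0.009, -0.373], [0.716, -0.487, -0.5, -0.398], [-0.407, 0.29, -0.866, 1.176], [0.0, 0.0, 0.0, 1.0]]
top [[412.4, 0.0, 316.6], [0.0, 412.4, 201.6], [0.0, 0.0, 1.0]] [[-0.017, -1.0, 0.008, 0.007], [-0.995, 0.016, -0.096, 0.611], [0.095, -0.009, -0.995, 1.004], [0.0, 0.0, 0.0, 1.0]]
{'time': 0.1, 'joints': [1.2163, 0.3089, 1.635, 0.0, 1.1997, -0.0697], 'qd': [0.0002, -0.0004, -0.0046, -0.0013, 0.0013, 0.0008], 'tau': [-0.0003, -41.6408, -27.7647, -0.0, 0.0041, 0.0], 'position': [0.1754, 0.5991, 0.2302], 'tool_rot': [-0.4458, -3.1093, 0.0032], 'force': [-0.2249, 0.4837, -0.401], 'torque': [-0.007, -0.0138, -0.0509], 'grip_force': 0.0, 'opening': 0.0854}
```

View pics/top_0.png

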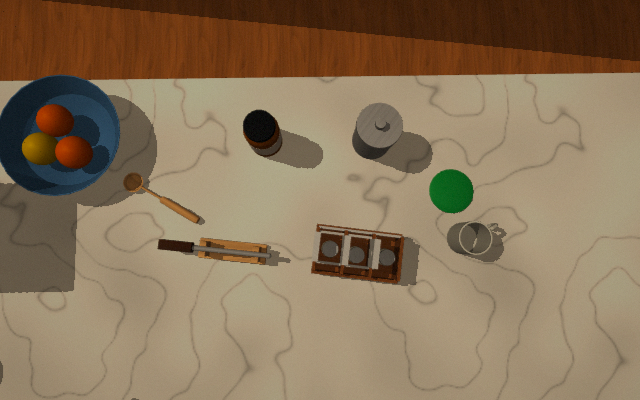

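View pics/scene_0.png

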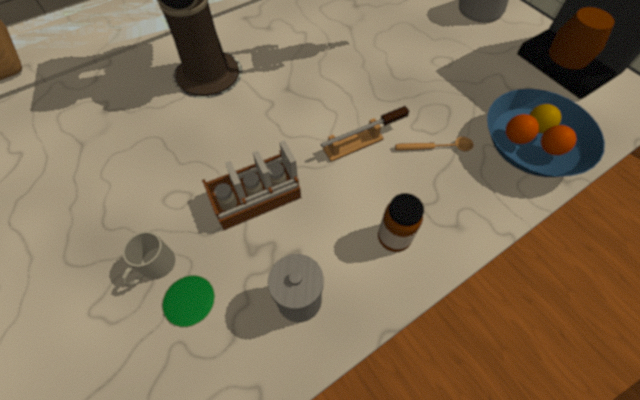

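The top view shows the handle at about (176,245), the shaft running to (268,253), and the crate at (312–405, 225–283) with its first plate at u≈317. The scene view agrees: handle (395,115), crate (255,188). Next I'll measure them with depth.

```bash
cat > cloud.py <<'E'
import numpy as np,cv2
def cloud(n,tag):
    d=np.load(f'{n}_{tag}.npy'); c=np.load(f'cal_{n}.npz'); K=c['mtx']; T=np.linalg.inv(c['world_to_cam'])
    v,u=np.mgrid[:400,:640]; P=np.stack([(u-K[0,2])/K[0,0]*d,(v-K[1,2])/K[1,1]*d,d],-1)
    W=P@T[:3,:3].T+T[:3,3]; W[d==0]=np.nan
    return W,cv2.imread(f'pics/{n}_{tag}.png')
E
python3 - <<'E'
from cloud import *
np.set_printoptions(precision=4,suppress=True)
for n in ('top','scene'):
    W,im=cloud(n,'0'); hsv=cv2.cvtColor(im,cv2.COLOR_BGR2HSV); z=W[...,2]
    x0,x1,y0,y1=(150,275,230,265) if n=='top' else (315,412,100,155)
    box=np.zeros(z.shape,bool); box[y0:y1,x0:x1]=1
    print(n,'table z',np.nanmedian(W[300:320,420:500,2] if n=='top' else W[120:150,120:160,2]))
    h=box&(im.max(2)<75)&(z>0.03); print('handle',h.sum(),np.nanmedian(W[h],0),np.nanmin(W[h],0),np.nanmax(W[h],0))
    r=cv2.minAreaRect(W[h][:,:2].astype(np.float32)); print(r, np.nanpercentile(W[h][:,2],[5,50,90]))
    cr=(hsv[...,1]>90)&box&(z>0.005)&~h; print('cradle+',cr.sum(),np.nanmedian(W[cr],0))
    sh=box&(hsv[...,1]<80)&(z>0.045); print('shaft',sh.sum()); 
    if sh.sum()>10:
        vx=cv2.fitLine(W[sh][:,:2].astype(np.float32),cv2.DIST_HUBER,0,.001,.001).ravel(); print(vx,np.degrees(np.arctan2(vx[1],vx[0])),np.nanmin(W[sh],0),np.nanmax(W[sh],0))
    box[:]=0; 
    if n=='top': box[215:292,300:415]=1
    else: box[135:230,195:305]=1
    p=box&(z>0.128)&(z<.145); k,l,s,c=cv2.connectedComponentsWithStats(p.astype(np.uint8))
    for i in range(1,k):
        if s[i,4]>15: q=W[l==i]; print('plate',s[i],np.median(q,0),cv2.minAreaRect(q[:,:2].astype(np.float32)))
    q=W[box&(z>.05)&(z<.085)&(hsv[...,1]>80)]; print('walls',len(q),cv2.minAreaRect(q[:,:2].astype(np.float32)),np.median(q,0))
E
```

```text
top table z 0.0007698660202672958
handle 402 [0.5073 0.3297 0.0679] [0.4669 0.1112 0.0306] [0.524  0.3774 0.0736]
((0.4972332715988159, 0.24399477243423462), (0.26759985089302063, 0.03451516479253769), 82.48477172851562) [0.045  0.0679 0.0705]
cradle+ 1019 [0.496  0.2111 0.0133]
shaft 342
[0.1249 0.9922 0.4924 0.2067] 82.82713 [0.4767 0.1112 0.0462] [0.5213 0.3444 0.0685]
plate [311 231  10  31 188] [0.502  0.0014 0.1374] ((0.5019446015357971, 0.0016577234491705894), (0.01376174483448267, 0.0656864270567894), 81.93441772460938)
plate [341 235  10  31 197] [ 0.4922 -0.065   0.1375] ((0.4925386905670166, -0.06507192552089691), (0.013989679515361786, 0.0656319409608841), 81.94148254394531)
plate [371 239  10  30 207] [ 0.4844 -0.1307  0.1372] ((0.48348724842071533, -0.13111981749534607), (0.014406966045498848, 0.06564725190401077), 81.65892791748047)
walls 870 ((0.4823840260505676, -0.09753764420747757), (0.21003061532974243, 0.1196192130446434), 82.01310729980469) [ 0.464  -0.1232  0.0652]
scene table z 0.0003324461364280773
handle 290 [0.5147 0.3281 0.0674] [0.4784 0.138  0.0303] [0.5
[... 215 characters left out ...]
67 0.2148] 82.26632 [0.4779 0.1083 0.045 ] [0.5255 0.3751 0.0711]
plate [279 141  17  25 173] [ 0.5067 -0.001   0.1371] ((0.5025614500045776, 0.00043286290019750595), (0.01433668565005064, 0.06881244480609894), 81.74563598632812)
plate [252 151  17  25 171] [ 0.4963 -0.0672  0.1372] ((0.49330979585647583, -0.06647134572267532), (0.013851805590093136, 0.06690390408039093), 82.19518280029297)
plate [224 161  17  26 170] [ 0.4875 -0.1328  0.137 ] ((0.4844515323638916, -0.13263900578022003), (0.014016757719218731, 0.06688151508569717), 82.2245101928711)
walls 625 ((0.48402148485183716, -0.09704603999853134), (0.21286453306674957, 0.12130671739578247), 82.18895721435547) [ 0.5136 -0.1371  0.0564]
```

Run:
```python
from cloud import *
np.set_printoptions(precision=4,suppress=True)
for n in ('top','scene'):
    W,im=cloud(n,'0'); z=W[...,2]
    h=(im.max(2)<90)&(z>0.058)&(z<.08)&(W[...,1]>.28)&(W[...,1]<.42)&(abs(W[...,0]-.51)<.04)
    print(n,'handle',h.sum(),cv2.minAreaRect(W[h][:,:2].astype(np.float32)),np.percentile(W[h][:,2],[10,50,90]))
    s=(z>0.05)&(z<.075)&(W[...,1]>.08)&(W[...,1]<.29)&(abs(W[...,0]-.5)<.04)&(cv2.cvtColor(im,cv2.COLOR_BGR2HSV)[...,1]<80)
    v=cv2.fitLine(W[s][:,:2].astype(np.float32),cv2.DIST_HUBER,0,.001,.001).ravel(); print('shaft',s.sum(),v,np.degrees(np.arctan2(v[1],v[0])),W[s][:,1].min(),np.median(z[s]), W[s][W[s][:,1].argmin()])
im=cv2.imread('pics/scene_0.png')[130:235,190:315]; a=cv2.resize(im,None,fx=5,fy=5,interpolation=cv2.INTER_CUBIC)
cv2.imwrite('pics/crop1.png',cv2.convertScaleAbs(a,alpha=1.3))
```

```text
top handle 357 ((0.5074272751808167, 0.330369770526886), (0.09402447193861008, 0.023904455825686455), 83.048095703125) [0.0655 0.0681 0.0706]
shaft 324 [0.121  0.9927 0.4916 0.2016] 83.050125 0.11124214338645232 0.061690144984480944 [0.4815 0.1112 0.0609]
scene handle 237 ((0.510610818862915, 0.33443599939346313), (0.07985347509384155, 0.023712467402219772), 82.82060241699219) [0.0617 0.0683 0.0703]
shaft 251 [0.1238 0.9923 0.4956 0.2105] 82.89124 0.10828301442197694 0.061244546486119655 [0.4815 0.1083 0.0566]
```

View pics/crop1.png

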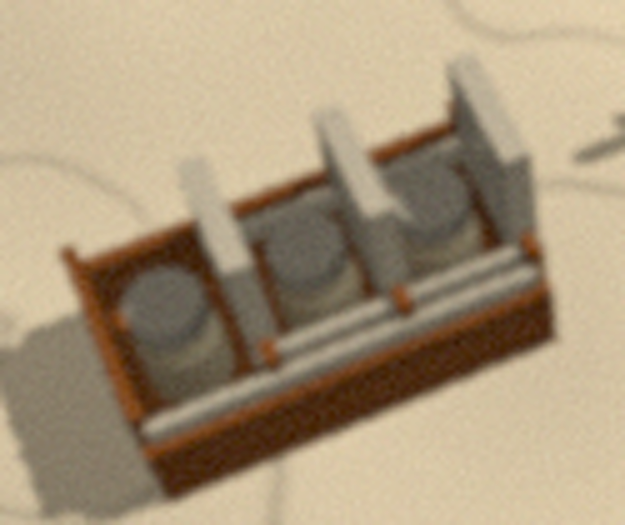

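The crop shows three plates standing astride the crate, shifted about 5 mm to crate +x relative to the walls. The bores can't be seen. Grasp target is about (0.5095, 0.3345), with the handle centre at z 0.056 and rod direction 83.0°. I'll turn first, then travel.

>>> {"name": "drive_tool", "arguments": {"targets": [{"az":0.94,"jaw":0.4},{"az":0.94,"jaw":0.4},{"az":0.94,"jaw":0.4},{"az":0.94,"jaw":0.4},{"az":0.94,"jaw":0.4},{"az":0.94,"jaw":0.4},{"az":0.94,"jaw":0.4},{"az":0.94,"jaw":0.4},{"az":0.94,"jaw":0.4},{"az":0.93,"jaw":0.4},{"jaw":0.4}]}}

```text
$.targets[0]: bad value
```

>>> {"name": "drive_tool", "arguments": {"targets": [{"x":-0.37,"y":0.6,"jaw":0.4},{"x":-0.37,"y":0.6,"jaw":0.4},{"x":-0.37,"y":0.6,"jaw":0.4},{"x":-0.37,"y":0.6,"jaw":0.4},{"x":-0.37,"y":0.6,"jaw":0.4},{"x":-0.37,"y":0.6,"jaw":0.4},{"x":-0.37,"y":0.6,"jaw":0.4},{"x":-0.37,"y":0.6,"jaw":0.4},{"x":-0.37,"y":0.6,"z":0.5,"jaw":0.4},{"x":-0.37,"y":0.6,"z":0.5,"jaw":0.4},{"jaw":0.4},{"jaw":0.4}]}}

```text
$.targets[0]: bad value
```

```bash
cat > rel.py <<'E'
# usage: rel.py x y z yawdeg(of rod +y dir, 90=world y): remaining shift in tool units
from station import arm
import numpy as np,sys
from scipy.spatial.transform import Rotation as R
s=arm.sense(); r=R.from_rotvec(s['tool_rot']); M=r.as_matrix()
t=np.array([float(a) for a in sys.argv[1:4]]); d=M.T@(t-s['position'])
print('t',s['time'],'pos',np.round(s['position'],4),'tool x yaw',np.degrees(np.arctan2(M[1,0],M[0,0])).round(2),'z',M[:,2].round(4),'force',np.round(s['force'],2),'open',s['opening'],s['grip_force'])
dy=np.radians(float(sys.argv[4]))-np.arctan2(M[1,0],M[0,0])
print('shift mm',(d*1000).round(1),'units',(d/.06).round(3),'az units',round(-dy/.15,3))
E
python3 rel.py 0.5095 0.3345 0.036 83; python3 snap.py 1 scene top
```

```text
t 0.1 pos [0.1754 0.5991 0.2302] tool x yaw 163.68 z [-7.e-04 -2.e-03 -1.e+00] force [-0.22  0.48 -0.4 ] open 0.08541852096579484 0.0
shift mm [-395.1 -159.7  194.4] units [-6.584 -2.661  3.241] az units 9.388
scene [[367.0, 0.0, 323.9], [0.0, 367.0, 197.3], [0.0, 0.0, 1.0]] [[0.566, 0.824, 0.009, -0.373], [0.716, -0.487, -0.5, -0.398], [-0.407, 0.29, -0.866, 1.176], [0.0, 0.0, 0.0, 1.0]]
top [[412.4, 0.0, 316.6], [0.0, 412.4, 201.6], [0.0, 0.0, 1.0]] [[-0.017, -1.0, 0.008, 0.007], [-0.995, 0.016, -0.096, 0.611], [0.095, -0.009, -0.995, 1.004], [0.0, 0.0, 0.0, 1.0]]
{'time': 0.2, 'joints': [1.2163, 0.3087, 1.6347, -0.0, 1.1997, -0.0697], 'qd': [-0.0006, -0.0024, -0.0049, 0.001, 0.0011, -0.0008], 'tau': [0.0003, -41.5284, -27.676, -0.0001, 0.0071, 0.0], 'position': [0.1755, 0.5993, 0.2305], 'tool_rot': [-0.4458, -3.1095, 0.0024], 'force': [0.2162, -0.4949, -0.0494], 'torque': [-0.029, 0.0405, -0.07], 'grip_force': 0.0, 'opening': 0.0854}
```

All seven keys are needed in each row.

>>> {"name": "drive_tool", "arguments": {"targets": [{"x":0,"y":0,"z":0,"ax":0,"ay":0,"az":0.94,"jaw":0.4},{"x":0,"y":0,"z":0,"ax":0,"ay":0,"az":0.94,"jaw":0.4},{"x":0,"y":0,"z":0,"ax":0,"ay":0,"az":0.94,"jaw":0.4},{"x":0,"y":0,"z":0,"ax":0,"ay":0,"az":0.94,"jaw":0.4},{"x":0,"y":0,"z":0,"ax":0,"ay":0,"az":0.94,"jaw":0.4},{"x":0,"y":0,"z":0,"ax":0,"ay":0,"az":0.94,"jaw":0.4},{"x":0,"y":0,"z":0,"ax":0,"ay":0,"az":0.94,"jaw":0.4},{"x":0,"y":0,"z":0,"ax":0,"ay":0,"az":0.94,"jaw":0.4},{"x":0,"y":0,"z":0,"ax":0,"ay":0,"az":0.94,"jaw":0.4},{"x":0,"y":0,"z":0,"ax":0,"ay":0,"az":0.93,"jaw":0.4},{"x":0,"y":0,"z":0,"ax":0,"ay":0,"az":0,"jaw":0.4}]}}

```text
time: 1.58
position: [0.1756, 0.5996, 0.231]
tool_rot: [2.351, 2.083, -0.001]
force: [-0.2, -0.3, 0.0]
opening: 0.0512
grip_force: 0.0
```

>>> {"name": "drive_tool", "arguments": {"targets": [{"x":-0.37,"y":0.6,"z":0,"ax":0,"ay":0,"az":0,"jaw":0.4},{"x":-0.37,"y":0.6,"z":0,"ax":0,"ay":0,"az":0,"jaw":0.4},{"x":-0.37,"y":0.6,"z":0,"ax":0,"ay":0,"az":0,"jaw":0.4},{"x":-0.37,"y":0.6,"z":0,"ax":0,"ay":0,"az":0,"jaw":0.4},{"x":-0.37,"y":0.6,"z":0,"ax":0,"ay":0,"az":0,"jaw":0.4},{"x":-0.37,"y":0.6,"z":0,"ax":0,"ay":0,"az":0,"jaw":0.4},{"x":-0.37,"y":0.6,"z":0,"ax":0,"ay":0,"az":0,"jaw":0.4},{"x":-0.37,"y":0.6,"z":0,"ax":0,"ay":0,"az":0,"jaw":0.4},{"x":-0.37,"y":0.6,"z":0.5,"ax":0,"ay":0,"az":0,"jaw":0.4},{"x":-0.37,"y":0.6,"z":0.5,"ax":0,"ay":0,"az":0,"jaw":0.4},{"x":0,"y":0,"z":0,"ax":0,"ay":0,"az":0,"jaw":0.4},{"x":0,"y":0,"z":0,"ax":0,"ay":0,"az":0,"jaw":0.4}]}}

```text
time: 3.08
position: [0.5057, 0.3357, 0.1713]
tool_rot: [-2.352, -2.082, 0.0]
force: [0.4, 0.4, 0.7]
opening: 0.0515
grip_force: 0.0
```

```bash
python3 rel.py 0.5095 0.3345 0.036 83; python3 snap.py 2 top|tail -1; python3 -c "
import cv2;a=cv2.imread('pics/top_2.png')[190:300,120:290];cv2.imwrite('pics/c2.png',cv2.resize(a,None,fx=4,fy=4))"
```

```text
t 3.075 pos [0.5057 0.3357 0.1713] tool x yaw 83.02 z [-5.e-04  4.e-04 -1.e+00] force [0.37 0.4  0.66] open 0.05146605018666924 0.0
shift mm [ -0.7   4.  135.3] units [-0.012  0.067  2.255] az units 0.002
{'time': 3.125, 'joints': [0.5148, 0.3347, 1.7266, 0.0006, 1.0793, 0.6358], 'qd': [0.0129, -0.0137, -0.0039, -0.0035, 0.0007, 0.0024], 'tau': [-0.5623, -40.1496, -25.5252, -0.0309, 0.0154, -0.0058], 'position': [0.5057, 0.3363, 0.172], 'tool_rot': [-2.3517, -2.0827, -0.0017], 'force': [-0.0994, 0.5961, 0.4995], 'torque': [-0.0692, 0.0304, -0.0171], 'grip_force': 0.0, 'opening': 0.0512}
```

View pics/c2.png

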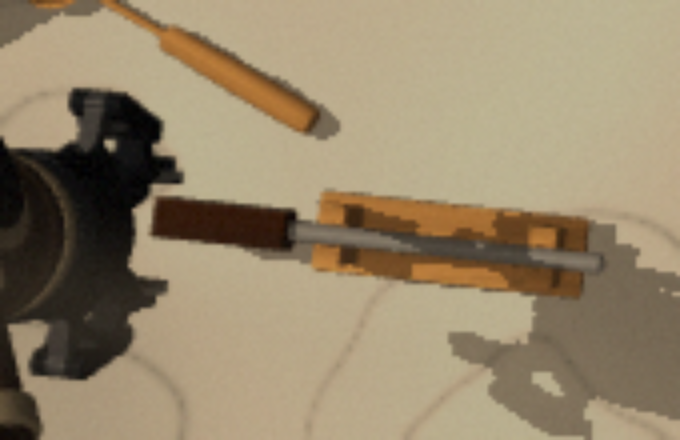

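The crop shows the fingers (crop ~(160,230)) astride the handle line, with the handle spanning crop x 152–293 around y≈222. I'll ray-cast both to check alignment.

Run:
```python
import numpy as np
c=np.load('cal_top.npz');K=c['mtx'];T=np.linalg.inv(c['world_to_cam'])
def ray(u,v,z):
    d=T[:3,:3]@np.linalg.solve(K,[u,v,1]); o=T[:3,3]; return (o+d*(z-o[2])/d[2]).round(4)
for a,b,z in ((152,217,.0685),(293,229,.0685),(155,197,.0685),(150,236,.0685),(290,248,.0685),(293,210,.0685),(603,262,.057),(181,172,.172),(165,290,.172)):
    print(a,b,ray(120+a/4-.4,190+b/4-.4,z))
```

```text
152 217 [0.5126 0.3776 0.0685]
293 229 [0.5041 0.2938 0.0685]
155 197 [0.5245 0.376  0.0685]
150 236 [0.5014 0.3785 0.0685]
290 248 [0.4929 0.2954 0.0685]
293 210 [0.5154 0.2939 0.0685]
603 262 [0.4812 0.1108 0.057 ]
181 172 [0.5363 0.3238 0.172 ]
165 290 [0.474  0.3311 0.172 ]
```

>>> {"name": "drive_tool", "arguments": {"targets": [{"x":0.01,"y":0.055,"z":0.4,"ax":0,"ay":0,"az":0,"jaw":0.4},{"x":0,"y":0,"z":0.4,"ax":0,"ay":0,"az":0,"jaw":0.4},{"x":0,"y":0,"z":0.4,"ax":0,"ay":0,"az":0,"jaw":0.4},{"x":0,"y":0,"z":0.4,"ax":0,"ay":0,"az":0,"jaw":0.4},{"x":0,"y":0,"z":0.3,"ax":0,"ay":0,"az":0,"jaw":0.4},{"x":0,"y":0,"z":0.2,"ax":0,"ay":0,"az":0,"jaw":0.4},{"x":0,"y":0,"z":0.15,"ax":0,"ay":0,"az":0,"jaw":0.4},{"x":0,"y":0,"z":0,"ax":0,"ay":0,"az":0,"jaw":0.4},{"x":0,"y":0,"z":0,"ax":0,"ay":0,"az":0,"jaw":0.4}]}}

```text
time: 4.25
position: [0.5098, 0.336, 0.0369]
tool_rot: [2.353, 2.081, 0.002]
force: [-0.1, 0.3, 0.4]
opening: 0.0516
grip_force: 0.0
```

>>> {"name": "drive_tool", "arguments": {"targets": [{"x":0,"y":0,"z":0,"ax":0,"ay":0,"az":0,"jaw":0.6},{"x":0,"y":0,"z":0,"ax":0,"ay":0,"az":0,"jaw":0.65},{"x":0,"y":0,"z":0,"ax":0,"ay":0,"az":0,"jaw":0.7},{"x":0,"y":0,"z":0,"ax":0,"ay":0,"az":0,"jaw":0.8},{"x":0,"y":0,"z":0,"ax":0,"ay":0,"az":0,"jaw":1},{"x":0,"y":0,"z":0,"ax":0,"ay":0,"az":0,"jaw":1},{"x":0,"y":0,"z":0,"ax":0,"ay":0,"az":0,"jaw":1}]}}

```text
time: 5.12
position: [0.5093, 0.3357, 0.0365]
tool_rot: [2.353, 2.081, 0.0]
force: [-0.1, 0.3, 2.2]
opening: 0.0233
grip_force: 60.9
```

```bash
python3 rel.py 0.509 0.336 0.036 83
```

```text
t 5.125 pos [0.5093 0.3357 0.0365] tool x yaw 82.98 z [ 2.e-04  0.e+00 -1.e+00] force [-0.14  0.27  2.15] open 0.023263051113924155 60.93409538269043
shift mm [ 0.3 -0.3  0.5] units [ 0.004 -0.005  0.008] az units -0.002
```

>>> {"name": "drive_tool", "arguments": {"targets": [{"x":0,"y":0,"z":-0.1,"ax":0,"ay":0,"az":0,"jaw":1},{"x":0,"y":0,"z":-0.2,"ax":0,"ay":0,"az":0,"jaw":1},{"x":0,"y":0,"z":-0.2,"ax":0,"ay":0,"az":0,"jaw":1},{"x":0,"y":0,"z":-0.2,"ax":0,"ay":0,"az":0,"jaw":1},{"x":0,"y":0,"z":-0.2,"ax":0,"ay":0,"az":0.116,"jaw":1},{"x":0,"y":0,"z":0,"ax":0,"ay":0,"az":0,"jaw":1},{"x":0,"y":0,"z":0,"ax":0,"ay":0,"az":0,"jaw":1}]}}

```text
time: 6.0
position: [0.5089, 0.3355, 0.0902]
tool_rot: [-2.371, -2.061, 0.001]
force: [0.1, -0.7, -1.5]
opening: 0.0231
grip_force: 60.5
```

```bash
python3 rel.py 0.537 0.248 0.0905 82
```

```text
t 6.0 pos [0.5089 0.3355 0.0902] tool x yaw 81.98 z [-3.e-04 -2.e-04 -1.e+00] force [ 0.14 -0.68 -1.51] open 0.02311307448367332 60.47916769981384
shift mm [-82.8  40.   -0.3] units [-1.38   0.667 -0.005] az units -0.002
```

>>> {"name": "drive_tool", "arguments": {"targets": [{"x":-0.2,"y":0.11,"z":0,"ax":0,"ay":0,"az":0,"jaw":1},{"x":-0.3,"y":0.11,"z":0,"ax":0,"ay":0,"az":0,"jaw":1},{"x":-0.3,"y":0.11,"z":0,"ax":0,"ay":0,"az":0,"jaw":1},{"x":-0.2,"y":0.11,"z":0,"ax":0,"ay":0,"az":0,"jaw":1},{"x":-0.1,"y":0.11,"z":0,"ax":0,"ay":0,"az":0,"jaw":1},{"x":-0.1,"y":0.117,"z":0,"ax":0,"ay":0,"az":0,"jaw":1},{"x":0,"y":0,"z":0,"ax":0,"ay":0,"az":0,"jaw":1},{"x":0,"y":0,"z":0,"ax":0,"ay":0,"az":0,"jaw":1}]}}

```text
time: 7.0
position: [0.5387, 0.2591, 0.0902]
tool_rot: [-2.371, -2.061, 0.0]
force: [-0.5, 0.1, -2.2]
opening: 0.0229
grip_force: 60.5
```

```bash
python3 rel.py 0.537 0.248 0.0905 82;python3 snap.py 3 scene top|tail -1
python3 - <<'E'
import cv2,numpy as np
a=cv2.imread('pics/top_3.png')[215:295,190:350];b=cv2.imread('pics/scene_3.png')[110:190,240:400]
cv2.imwrite('pics/c3.png',cv2.convertScaleAbs(np.vstack([cv2.resize(i,(600,300),interpolation=cv2.INTER_CUBIC) for i in(a,b)]),alpha=1.3))
E
```

```text
t 7.0 pos [0.5387 0.2591 0.0902] tool x yaw 81.99 z [-2.e-04  2.e-04 -1.e+00] force [-0.46  0.14 -2.22] open 0.022861465137724864 60.460824966430664
shift mm [-11.3  -0.1  -0.3] units [-0.188 -0.002 -0.004] az units -0.001
{'time': 7.1, 'joints': [0.3758, 0.4232, 1.794, 0.0002, 0.9247, 0.5149], 'qd': [0.0014, -0.0001, 0.0007, 0.0009, -0.0008, -0.0011], 'tau': [-0.1325, -42.7202, -23.7413, -0.081, 0.0517, 0.0], 'position': [0.5384, 0.2592, 0.0902], 'tool_rot': [-2.3705, -2.0613, 0.0003], 'force': [0.4018, 0.7156, -1.3123], 'torque': [0.0854, -0.0256, 0.0251], 'grip_force': 60.4611, 'opening': 0.0232}
```

View pics/c3.png

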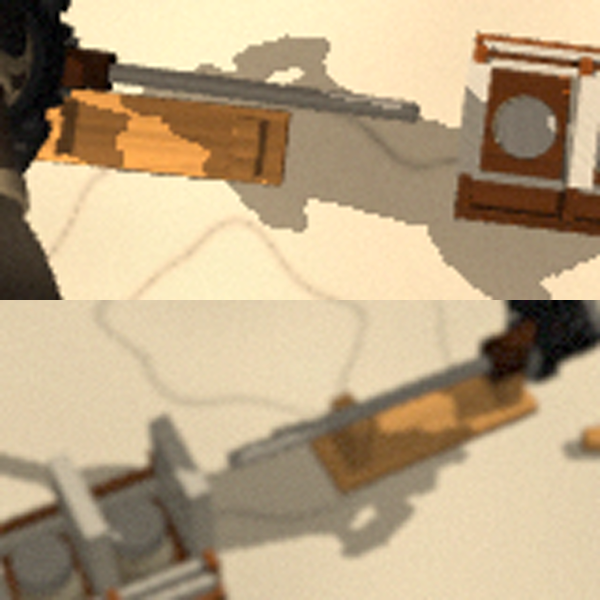

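The picture shows the tip at top ≈(301,245) and scene ≈(303,152), roughly 20 mm short of the first plate and near its middle. Next I'll triangulate the tip and fit the shaft.

```bash
cat > tip.py <<'E'
from cloud import *; import sys
np.set_printoptions(precision=4,suppress=True)
yaw=np.radians(82); ey=np.array([np.cos(yaw),np.sin(yaw),0]); ex=np.array([ey[1],-ey[0],0]); C=np.array([.4832,-.0973,0])
tag=sys.argv[1]
for n in('top','scene'):
    W,im=cloud(n,tag); D=W-C; L=np.stack([D@ex,D@ey,W[...,2]],-1)
    s=(L[...,2]>.09)&(L[...,2]<.135)&(abs(L[...,0])<.025)&(L[...,1]>.115)&(L[...,1]<.305)
    P=L[s]; 
    # ridge = topmost points in bins along y
    b=[(q[:,1].mean(),np.median(q[:,0]),np.percentile(q[:,2],90)) for y in np.arange(.12,.30,.02) for q in[P[(P[:,1]>=y)&(P[:,1]<y+.02)]] if len(q)>8]
    b=np.array(b); print(n,len(P),'tip y',P[:,1].min()); print(b.T)
    print('x fit',np.polyfit(b[:,0],b[:,1],1),'z fit',np.polyfit(b[:,0],b[:,2],1))
    pl=(L[...,2]>.130)&(L[...,2]<.145)&(abs(L[...,0])<.06)&(L[...,1]<.115)&(L[...,1]>.085)
    q=L[pl]; print('plate1 x',(q[:,0].min()+q[:,0].max())/2,q[:,0].min(),q[:,0].max(),'y',q[:,1].min(),q[:,1].max(),'z',np.median(q[:,2]))
E
python3 tip.py 3
```

```text
top 394 tip y 0.13385129263303086
[[0.1367 0.15   0.1702 0.1897 0.2097 0.2302 0.2501 0.2702 0.29  ]
 [0.0046 0.0038 0.004  0.0045 0.0043 0.0043 0.0047 0.0052 0.0049]
 [0.1156 0.1172 0.1175 0.1171 0.1169 0.1168 0.1165 0.1167 0.1174]]
x fit [0.0055 0.0033] z fit [0.0024 0.1163]
plate1 x 0.004754187961732192 -0.028174396350729044 0.03768277227419343 y 0.09371665730476676 0.10751769738129892 z 0.13744682355110588
scene 331 tip y 0.13233164161059122
[[0.1361 0.1504 0.17   0.1895 0.2094 0.2298 0.2502 0.2702 0.2903]
 [0.0066 0.0078 0.0082 0.0078 0.0082 0.008  0.0089 0.0088 0.0093]
 [0.1164 0.116  0.117  0.1158 0.1167 0.1165 0.1164 0.1168 0.1165]]
x fit [0.013  0.0055] z fit [0.0019 0.1161]
plate1 x 0.006225281342876442 -0.027941710971646924 0.04039227365739981 y 0.09220358032983716 0.1072077027624687 z 0.13696464329959368
```

The rod is level and nearly in line with the plate middle: rod x≈+4.3 mm against plate ≈+4.9 mm, and z≈0.111 for both. I'll approach gently.

>>> {"name": "drive_tool", "arguments": {"targets": [{"x":-0.1,"y":0.01,"z":0,"ax":0,"ay":0,"az":0,"jaw":1},{"x":-0.1,"y":0,"z":0,"ax":0,"ay":0,"az":0,"jaw":1},{"x":-0.1,"y":0,"z":0,"ax":0,"ay":0,"az":0,"jaw":1},{"x":-0.03,"y":0,"z":0,"ax":0,"ay":0,"az":0,"jaw":1},{"x":-0.02,"y":0,"z":0,"ax":0,"ay":0,"az":0,"jaw":1},{"x":-0.02,"y":0,"z":0,"ax":0,"ay":0,"az":0,"jaw":1},{"x":0,"y":0,"z":0,"ax":0,"ay":0,"az":0,"jaw":1},{"x":0,"y":0,"z":0,"ax":0,"ay":0,"az":0,"jaw":1}]}}

```text
time: 8.1
position: [0.5363, 0.2368, 0.0903]
tool_rot: [2.371, 2.061, 0.0]
force: [-0.1, -0.3, -1.7]
opening: 0.0234
grip_force: 60.5
```

>>> {"name": "drive_tool", "arguments": {"targets": [{"x":-0.02,"y":0,"z":0,"ax":0,"ay":0,"az":0,"jaw":1},{"x":-0.02,"y":0,"z":0,"ax":0,"ay":0,"az":0,"jaw":1},{"x":0,"y":0,"z":0,"ax":0,"ay":0,"az":0,"jaw":1}]}}

```text
time: 8.48
position: [0.5359, 0.2343, 0.0903]
tool_rot: [-2.371, -2.061, 0.0]
force: [-0.5, -0.0, -0.5]
opening: 0.0232
grip_force: 60.5
```

>>> {"name": "drive_tool", "arguments": {"targets": [{"x":-0.015,"y":0,"z":0,"ax":0,"ay":0,"az":0,"jaw":1},{"x":-0.015,"y":0,"z":0,"ax":0,"ay":0,"az":0,"jaw":1},{"x":0,"y":0,"z":0,"ax":0,"ay":0,"az":0,"jaw":1}]}}

```text
time: 8.85
position: [0.5356, 0.2325, 0.0903]
tool_rot: [-2.371, -2.061, 0.0]
force: [0.1, -0.2, -2.1]
opening: 0.0229
grip_force: 60.5
```

>>> {"name": "drive_tool", "arguments": {"targets": [{"x":-0.015,"y":0,"z":0,"ax":0,"ay":0,"az":0,"jaw":1},{"x":0,"y":0,"z":0,"ax":0,"ay":0,"az":0,"jaw":1}]}}

```text
time: 9.1
position: [0.5355, 0.2316, 0.0903]
tool_rot: [-2.371, -2.061, 0.0]
force: [-0.2, -0.5, -1.4]
opening: 0.0231
grip_force: 60.5
```

>>> {"name": "drive_tool", "arguments": {"targets": [{"x":-0.015,"y":0,"z":0,"ax":0,"ay":0,"az":0,"jaw":1},{"x":0,"y":0,"z":0,"ax":0,"ay":0,"az":0,"jaw":1}]}}

```text
time: 9.35
position: [0.5354, 0.2307, 0.0903]
tool_rot: [2.371, 2.061, -0.0]
force: [0.3, 0.3, -1.5]
opening: 0.0227
grip_force: 60.4
```

>>> {"name": "drive_tool", "arguments": {"targets": [{"x":-0.015,"y":0,"z":0,"ax":0,"ay":0,"az":0,"jaw":1},{"x":0,"y":0,"z":0,"ax":0,"ay":0,"az":0,"jaw":1}]}}

```text
time: 9.6
position: [0.5353, 0.2298, 0.0903]
tool_rot: [2.371, 2.061, 0.0]
force: [0.6, 0.5, -1.0]
opening: 0.0233
grip_force: 60.5
```

>>> {"name": "drive_tool", "arguments": {"targets": [{"x":-0.01,"y":0,"z":0,"ax":0,"ay":0,"az":0,"jaw":1},{"x":0,"y":0,"z":0,"ax":0,"ay":0,"az":0,"jaw":1}]}}

```text
time: 9.85
position: [0.5352, 0.2292, 0.0903]
tool_rot: [2.371, 2.061, -0.0]
force: [0.5, -0.9, -1.2]
opening: 0.0229
grip_force: 60.5
```

>>> {"name": "drive_tool", "arguments": {"targets": [{"x":-0.015,"y":0,"z":0,"ax":0,"ay":0,"az":0,"jaw":1},{"x":-0.015,"y":0,"z":0,"ax":0,"ay":0,"az":0,"jaw":1},{"x":0,"y":0,"z":0,"ax":0,"ay":0,"az":0,"jaw":1}]}}

```text
time: 10.22
position: [0.5349, 0.2274, 0.0903]
tool_rot: [2.371, 2.061, -0.0]
force: [-0.0, -0.5, -2.3]
opening: 0.0232
grip_force: 60.5
```

>>> {"name": "drive_tool", "arguments": {"targets": [{"x":-0.015,"y":0,"z":0,"ax":0,"ay":0,"az":0,"jaw":1},{"x":-0.015,"y":0,"z":0,"ax":0,"ay":0,"az":0,"jaw":1},{"x":0,"y":0,"z":0,"ax":0,"ay":0,"az":0,"jaw":1}]}}

```text
time: 10.6
position: [0.5346, 0.2256, 0.0903]
tool_rot: [2.371, 2.061, -0.0]
force: [0.4, -0.3, -1.3]
opening: 0.0234
grip_force: 60.5
```

```bash
python3 rel.py 0.537 0.248 0.0905 82;python3 snap.py 4 scene top|tail -1; python3 tip.py 4
python3 - <<'E'
import cv2,numpy as np
a=cv2.imread('pics/top_4.png')[215:295,230:390];b=cv2.imread('pics/scene_4.png')[110:190,220:380]
cv2.imwrite('pics/c4.png',cv2.convertScaleAbs(np.vstack([cv2.resize(i,(600,300),interpolation=cv2.INTER_CUBIC) for i in(a,b)]),alpha=1.3))
E
```

```text
t 10.6 pos [0.5346 0.2256 0.0903] tool x yaw 81.98 z [-1.e-04 -1.e-04 -1.e+00] force [ 0.38 -0.33 -1.33] open 0.02335586456819045 60.479639768600464
shift mm [22.5 -0.8 -0.2] units [ 0.375 -0.013 -0.004] az units -0.002
{'time': 10.7, 'joints': [0.3244, 0.3947, 1.8361, -0.0001, 0.9109, 0.4644], 'qd': [-0.0011, 0.0016, -0.0006, 0.0018, -0.0012, -0.0001], 'tau': [0.0757, -41.1353, -23.3619, 0.0032, 0.0229, 0.0124], 'position': [0.5347, 0.2257, 0.0902], 'tool_rot': [2.3712, 2.0608, -0.0003], 'force': [0.6489, 0.4373, -2.0253], 'torque': [0.0615, -0.0684, 0.0182], 'grip_force': 60.478, 'opening': 0.0227}
top 490 tip y 0.11538866717508388
[[0.1297 0.1499 0.1699 0.1902 0.2103 0.2298 0.2493 0.2697 0.2911]
 [0.0048 0.0047 0.0049 0.0056 0.0055 0.0054 0.0057 0.0057 0.0061]
 [0.1176 0.1174 0.1177 0.1176 0.117  0.1178 0.1176 0.1177 0.1236]]
x fit [0.0082 0.0037] z fit [0.0209 0.1139]
plate1 x 0.004895394086871894 -0.02793831117193717 0.03772909934568096 y 0.09367505435855822 0.10751843816907757 z 0.1371760034527233
scene 434 tip y 0.1157436319609168
[[0.1298 0.1497 0.1698 0.1899 0.21   0.2299 0.2504 0.2705 0.2913]
 [0.0082 0.0087 0.0087 0.0097 0.0091 0.0096 0.0096 0.009  0.0113]
 [0.1163 0.1165 0.1165 0.1168 0.1172 0.1169 0.1161 0.1163 0.1233]]
x fit [0.0123 0.0067] z fit [0.0223 0.1126]
plate1 x 0.006402268990606176 -0.02721684970260113 0.040021387683813484 y 0.09209921088606386 0.10694982178553612 z 0.1372629352655791
```

View pics/c4.png

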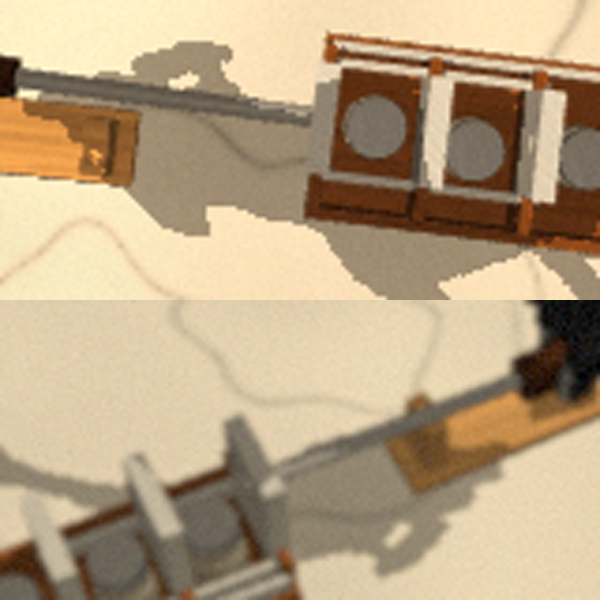

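The tip has entered the first bore with no contact force: the shaft ends in the plate at crop (310,115) above and (275,475) below. I'll trim the yaw slightly and advance.

>>> {"name": "drive_tool", "arguments": {"targets": [{"x":-0.03,"y":-0.011,"z":0,"ax":0,"ay":0,"az":-0.02,"jaw":1},{"x":-0.03,"y":-0.011,"z":0,"ax":0,"ay":0,"az":-0.02,"jaw":1},{"x":-0.04,"y":0,"z":0,"ax":0,"ay":0,"az":0,"jaw":1},{"x":-0.04,"y":0,"z":0,"ax":0,"ay":0,"az":0,"jaw":1},{"x":0,"y":0,"z":0,"ax":0,"ay":0,"az":0,"jaw":1}]}}

```text
time: 11.32
position: [0.5322, 0.2173, 0.0902]
tool_rot: [2.365, 2.068, -0.0]
force: [-1.0, 0.5, -2.1]
opening: 0.0235
grip_force: 60.5
```

>>> {"name": "drive_tool", "arguments": {"targets": [{"x":-0.05,"y":0,"z":0,"ax":0,"ay":0,"az":0,"jaw":1},{"x":-0.05,"y":0,"z":0,"ax":0,"ay":0,"az":0,"jaw":1},{"x":-0.05,"y":0,"z":0,"ax":0,"ay":0,"az":0,"jaw":1},{"x":-0.05,"y":0,"z":0,"ax":0,"ay":0,"az":0,"jaw":1},{"x":0,"y":0,"z":0,"ax":0,"ay":0,"az":0,"jaw":1}]}}

```text
time: 11.95
position: [0.5306, 0.2054, 0.0902]
tool_rot: [2.365, 2.068, -0.0]
force: [0.3, -0.1, -1.2]
opening: 0.0232
grip_force: 60.5
```

>>> {"name": "drive_tool", "arguments": {"targets": [{"x":-0.05,"y":0,"z":0,"ax":0,"ay":0,"az":0,"jaw":1},{"x":-0.05,"y":0,"z":0,"ax":0,"ay":0,"az":0,"jaw":1},{"x":-0.05,"y":0,"z":0,"ax":0,"ay":0,"az":0,"jaw":1},{"x":-0.05,"y":0,"z":0,"ax":0,"ay":0,"az":0,"jaw":1},{"x":0,"y":0,"z":0,"ax":0,"ay":0,"az":0,"jaw":1}]}}

```text
time: 12.58
position: [0.529, 0.1935, 0.0903]
tool_rot: [2.365, 2.068, -0.0]
force: [-0.3, 0.6, -1.1]
opening: 0.0232
grip_force: 60.5
```

```bash
python3 rel.py 0.537 0.248 0.0905 82;python3 snap.py 5 top scene|tail -1|cut -c1-20; python3 tip.py 5
```

```text
t 12.575 pos [0.529  0.1935 0.0903] tool x yaw 82.31 z [-1.e-04 -2.e-04 -1.e+00] force [-0.32  0.56 -1.06] open 0.02319217676685759 60.45720934867859
shift mm [55.1  0.7 -0.3] units [ 0.918  0.011 -0.004] az units 0.037
{'time': 12.675, 'jo
top 419 tip y 0.1153926903123398
[[0.1297 0.15   0.17   0.1898 0.2099 0.2302 0.2522 0.2671]
 [0.0048 0.0046 0.0044 0.0054 0.0048 0.005  0.0054 0.0048]
 [0.1172 0.1172 0.1167 0.1172 0.1172 0.1168 0.122  0.1238]]
x fit [0.0032 0.0043] z fit [0.0418 0.1102]
plate1 x 0.004781099200207481 -0.028126694410251864 0.03768889281066683 y 0.09374030713035712 0.10751865020992735 z 0.13718577339657267
scene 493 tip y 0.11548435661376404
[[0.1303 0.1504 0.1704 0.1899 0.2098 0.2299 0.253  0.2701 0.2843]
 [0.0087 0.0083 0.0087 0.0088 0.0081 0.0086 0.0094 0.0138 0.0069]
 [0.1163 0.1173 0.1168 0.1165 0.1167 0.1166 0.1223 0.1231 0.1298]]
x fit [0.0092 0.0071] z fit [0.069 0.105]
plate1 x 0.005775319978753227 -0.028146105973600764 0.03969674593110722 y 0.09243124536990306 0.10675221450154626 z 0.13691831854334763
```

>>> {"name": "drive_tool", "arguments": {"targets": [{"x":-0.05,"y":0,"z":0,"ax":0,"ay":0,"az":0,"jaw":1},{"x":-0.05,"y":0,"z":0,"ax":0,"ay":0,"az":0,"jaw":1},{"x":-0.05,"y":0,"z":0,"ax":0,"ay":0,"az":0,"jaw":1},{"x":-0.05,"y":0,"z":0,"ax":0,"ay":0,"az":0,"jaw":1},{"x":-0.05,"y":0,"z":0,"ax":0,"ay":0,"az":0,"jaw":1},{"x":-0.05,"y":0,"z":0,"ax":0,"ay":0,"az":0,"jaw":1},{"x":0,"y":0,"z":0,"ax":0,"ay":0,"az":0,"jaw":1}]}}

```text
time: 13.55
position: [0.5266, 0.1757, 0.0902]
tool_rot: [2.365, 2.067, -0.0]
force: [-0.1, -0.1, -1.8]
opening: 0.023
grip_force: 60.4
```

>>> {"name": "drive_tool", "arguments": {"targets": [{"x":-0.02,"y":0,"z":0,"ax":0,"ay":0,"az":0,"jaw":1},{"x":-0.02,"y":0,"z":0,"ax":0,"ay":0,"az":0,"jaw":1},{"x":0,"y":0,"z":0,"ax":0,"ay":0,"az":0,"jaw":1}]}}

```text
time: 13.92
position: [0.5263, 0.1735, 0.0903]
tool_rot: [2.365, 2.068, -0.0]
force: [0.5, 1.0, -1.0]
opening: 0.0229
grip_force: 60.5
```

>>> {"name": "drive_tool", "arguments": {"targets": [{"x":-0.02,"y":0,"z":0,"ax":0,"ay":0,"az":0,"jaw":1},{"x":-0.02,"y":0,"z":0,"ax":0,"ay":0,"az":0,"jaw":1},{"x":0,"y":0,"z":0,"ax":0,"ay":0,"az":0,"jaw":1}]}}

```text
time: 14.3
position: [0.526, 0.1711, 0.0903]
tool_rot: [2.365, 2.068, -0.0]
force: [-0.1, 0.2, -1.2]
opening: 0.023
grip_force: 60.5
```

>>> {"name": "drive_tool", "arguments": {"targets": [{"x":-0.015,"y":0,"z":0,"ax":0,"ay":0,"az":0,"jaw":1},{"x":-0.015,"y":0,"z":0,"ax":0,"ay":0,"az":0,"jaw":1},{"x":0,"y":0,"z":0,"ax":0,"ay":0,"az":0,"jaw":1}]}}

```text
time: 14.68
position: [0.5257, 0.1693, 0.0903]
tool_rot: [2.365, 2.068, -0.0]
force: [-0.0, 0.3, 0.3]
opening: 0.0232
grip_force: 60.5
```

>>> {"name": "drive_tool", "arguments": {"targets": [{"x":-0.015,"y":0,"z":0,"ax":0,"ay":0,"az":0,"jaw":1},{"x":-0.015,"y":0,"z":0,"ax":0,"ay":0,"az":0,"jaw":1},{"x":0,"y":0,"z":0,"ax":0,"ay":0,"az":0,"jaw":1}]}}

```text
time: 15.05
position: [0.5255, 0.1675, 0.0902]
tool_rot: [2.365, 2.068, -0.0]
force: [-0.1, 0.4, -1.7]
opening: 0.023
grip_force: 60.5
```

>>> {"name": "drive_tool", "arguments": {"targets": [{"x":-0.015,"y":0,"z":0,"ax":0,"ay":0,"az":0,"jaw":1},{"x":-0.015,"y":0,"z":0,"ax":0,"ay":0,"az":0,"jaw":1},{"x":0,"y":0,"z":0,"ax":0,"ay":0,"az":0,"jaw":1}]}}

```text
time: 15.42
position: [0.5253, 0.1658, 0.0903]
tool_rot: [2.365, 2.068, -0.0]
force: [0.0, 0.5, -1.3]
opening: 0.0232
grip_force: 60.4
```

>>> {"name": "drive_tool", "arguments": {"targets": [{"x":-0.015,"y":0,"z":0,"ax":0,"ay":0,"az":0,"jaw":1},{"x":-0.015,"y":0,"z":0,"ax":0,"ay":0,"az":0,"jaw":1},{"x":0,"y":0,"z":0,"ax":0,"ay":0,"az":0,"jaw":1}]}}

```text
time: 15.8
position: [0.525, 0.164, 0.0903]
tool_rot: [2.365, 2.068, -0.0]
force: [0.2, 0.4, -2.3]
opening: 0.0236
grip_force: 60.5
```

>>> {"name": "drive_tool", "arguments": {"targets": [{"x":-0.02,"y":0,"z":0,"ax":0,"ay":0,"az":0,"jaw":1},{"x":-0.02,"y":0,"z":0,"ax":0,"ay":0,"az":0,"jaw":1},{"x":0,"y":0,"z":0,"ax":0,"ay":0,"az":0,"jaw":1}]}}

```text
time: 16.18
position: [0.5247, 0.1616, 0.0902]
tool_rot: [2.365, 2.068, -0.0]
force: [0.4, -0.5, -1.3]
opening: 0.0231
grip_force: 60.4
```

>>> {"name": "drive_tool", "arguments": {"targets": [{"x":-0.05,"y":0,"z":0,"ax":0,"ay":0,"az":0,"jaw":1},{"x":-0.05,"y":0,"z":0,"ax":0,"ay":0,"az":0,"jaw":1},{"x":-0.05,"y":0,"z":0,"ax":0,"ay":0,"az":0,"jaw":1},{"x":-0.05,"y":0,"z":0,"ax":0,"ay":0,"az":0,"jaw":1},{"x":-0.05,"y":0,"z":0,"ax":0,"ay":0,"az":0,"jaw":1},{"x":-0.05,"y":0,"z":0,"ax":0,"ay":0,"az":0,"jaw":1},{"x":0,"y":0,"z":0,"ax":0,"ay":0,"az":0,"jaw":1}]}}

```text
time: 17.05
position: [0.5222, 0.1436, 0.0902]
tool_rot: [2.365, 2.068, -0.0]
force: [1.0, 0.1, -2.0]
opening: 0.0231
grip_force: 60.5
```

>>> {"name": "drive_tool", "arguments": {"targets": [{"x":-0.05,"y":0,"z":0,"ax":0,"ay":0,"az":0,"jaw":1},{"x":-0.05,"y":0,"z":0,"ax":0,"ay":0,"az":0,"jaw":1},{"x":-0.05,"y":0,"z":0,"ax":0,"ay":0,"az":0,"jaw":1},{"x":-0.05,"y":0,"z":0,"ax":0,"ay":0,"az":0,"jaw":1},{"x":-0.05,"y":0,"z":0,"ax":0,"ay":0,"az":0,"jaw":1},{"x":-0.05,"y":0,"z":0,"ax":0,"ay":0,"az":0,"jaw":1},{"x":0,"y":0,"z":0,"ax":0,"ay":0,"az":0,"jaw":1}]}}

```text
time: 17.92
position: [0.5198, 0.1257, 0.0902]
tool_rot: [-2.365, -2.068, 0.0]
force: [0.0, -0.9, -0.5]
opening: 0.0228
grip_force: 60.5
```

>>> {"name": "drive_tool", "arguments": {"targets": [{"x":-0.04,"y":0,"z":0,"ax":0,"ay":0,"az":0,"jaw":1},{"x":-0.04,"y":0,"z":0,"ax":0,"ay":0,"az":0,"jaw":1},{"x":-0.04,"y":0,"z":0,"ax":0,"ay":0,"az":0,"jaw":1},{"x":-0.04,"y":0,"z":0,"ax":0,"ay":0,"az":0,"jaw":1},{"x":0,"y":0,"z":0,"ax":0,"ay":0,"az":0,"jaw":1}]}}

```text
time: 18.55
position: [0.5185, 0.1162, 0.0903]
tool_rot: [2.365, 2.068, -0.0]
force: [-0.6, -0.6, -1.1]
opening: 0.0232
grip_force: 60.5
```

```bash
python3 rel.py 0.537 0.248 0.0905 82;python3 snap.py 6 top scene|tail -1|cut -c1-20; python3 tip.py 6
python3 - <<'E'
import cv2,numpy as np
a=cv2.imread('pics/top_6.png')[215:295,250:410];b=cv2.imread('pics/scene_6.png')[130:210,200:360]
cv2.imwrite('pics/c6.png',cv2.convertScaleAbs(np.vstack([cv2.resize(i,(600,300),interpolation=cv2.INTER_CUBIC) for i in(a,b)]),alpha=1.3))
E
```

```text
t 18.55 pos [0.5185 0.1162 0.0903] tool x yaw 82.32 z [-2.e-04 -2.e-04 -1.e+00] force [-0.56 -0.61 -1.15] open 0.023230327044818287 60.48928141593933
shift mm [133.    0.7  -0.3] units [ 2.217  0.011 -0.004] az units 0.037
{'time': 18.65, 'joi
top 120 tip y 0.1154224793826648
[[0.1297 0.1501 0.1638]
 [0.0055 0.0052 0.007 ]
 [0.1174 0.1175 0.1161]]
x fit [ 0.0407 -0.0001] z fit [-0.0344  0.1221]
plate1 x 0.0047961448940671315 -0.0280732903494706 0.03766558013760486 y 0.09370547629206882 0.10751842414437805 z 0.13717987157913347
scene 341 tip y 0.11507498332113121
[[0.1303 0.1501 0.1727 0.1899 0.2047 0.2549]
 [0.0092 0.0088 0.0098 0.0144 0.0101 0.0041]
 [0.1169 0.1177 0.1196 0.1233 0.1261 0.1236]]
x fit [-0.0316  0.0152] z fit [0.0675 0.1088]
plate1 x 0.006196338779057538 -0.027240248955772577 0.039632926513887654 y 0.09219772509842247 0.10664044154737826 z 0.13704293782765936
```

View pics/c6.png

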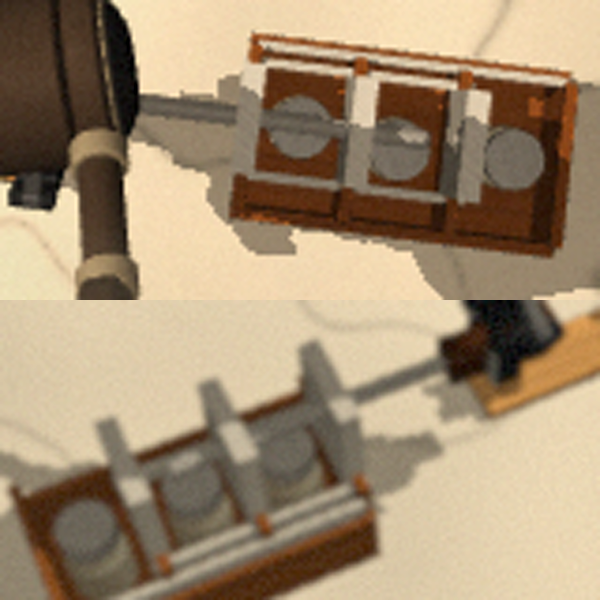

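The rod passes through two plates and its tip is in the middle compartment, at crop (425,137). Next is the third bore.

>>> {"name": "drive_tool", "arguments": {"targets": [{"x":-0.04,"y":0,"z":0,"ax":0,"ay":0,"az":0,"jaw":1},{"x":-0.04,"y":0,"z":0,"ax":0,"ay":0,"az":0,"jaw":1},{"x":-0.04,"y":0,"z":0,"ax":0,"ay":0,"az":0,"jaw":1},{"x":-0.03,"y":0,"z":0,"ax":0,"ay":0,"az":0,"jaw":1},{"x":0,"y":0,"z":0,"ax":0,"ay":0,"az":0,"jaw":1}]}}

```text
time: 19.27
position: [0.5174, 0.1073, 0.0903]
tool_rot: [2.365, 2.068, -0.0]
force: [-0.9, -0.6, -1.3]
opening: 0.0233
grip_force: 60.5
```

>>> {"name": "drive_tool", "arguments": {"targets": [{"x":-0.02,"y":0,"z":0,"ax":0,"ay":0,"az":0,"jaw":1},{"x":-0.02,"y":0,"z":0,"ax":0,"ay":0,"az":0,"jaw":1},{"x":0,"y":0,"z":0,"ax":0,"ay":0,"az":0,"jaw":1}]}}

```text
time: 19.65
position: [0.5171, 0.1051, 0.0903]
tool_rot: [2.365, 2.068, -0.0]
force: [-0.1, -0.1, -1.6]
opening: 0.0234
grip_force: 60.5
```

>>> {"name": "drive_tool", "arguments": {"targets": [{"x":-0.015,"y":0,"z":0,"ax":0,"ay":0,"az":0,"jaw":1},{"x":-0.015,"y":0,"z":0,"ax":0,"ay":0,"az":0,"jaw":1},{"x":0,"y":0,"z":0,"ax":0,"ay":0,"az":0,"jaw":1}]}}

```text
time: 20.02
position: [0.5168, 0.1034, 0.0903]
tool_rot: [2.365, 2.068, -0.0]
force: [0.1, 0.6, -2.1]
opening: 0.023
grip_force: 60.6
```

>>> {"name": "drive_tool", "arguments": {"targets": [{"x":-0.015,"y":0,"z":0,"ax":0,"ay":0,"az":0,"jaw":1},{"x":-0.015,"y":0,"z":0,"ax":0,"ay":0,"az":0,"jaw":1},{"x":0,"y":0,"z":0,"ax":0,"ay":0,"az":0,"jaw":1}]}}

```text
time: 20.4
position: [0.5166, 0.1015, 0.0903]
tool_rot: [2.365, 2.068, -0.0]
force: [-0.3, -0.0, -1.2]
opening: 0.0233
grip_force: 60.5
```

>>> {"name": "drive_tool", "arguments": {"targets": [{"x":-0.015,"y":0,"z":0,"ax":0,"ay":0,"az":0,"jaw":1},{"x":-0.015,"y":0,"z":0,"ax":0,"ay":0,"az":0,"jaw":1},{"x":0,"y":0,"z":0,"ax":0,"ay":0,"az":0,"jaw":1}]}}

```text
time: 20.78
position: [0.5164, 0.0998, 0.0903]
tool_rot: [2.365, 2.068, -0.0]
force: [0.2, -0.0, -1.7]
opening: 0.0232
grip_force: 60.5
```

>>> {"name": "drive_tool", "arguments": {"targets": [{"x":-0.015,"y":0,"z":0,"ax":0,"ay":0,"az":0,"jaw":1},{"x":-0.015,"y":0,"z":0,"ax":0,"ay":0,"az":0,"jaw":1},{"x":0,"y":0,"z":0,"ax":0,"ay":0,"az":0,"jaw":1}]}}

```text
time: 21.15
position: [0.5161, 0.098, 0.0903]
tool_rot: [2.365, 2.068, -0.0]
force: [-0.2, -0.2, -1.3]
opening: 0.0232
grip_force: 60.5
```

>>> {"name": "drive_tool", "arguments": {"targets": [{"x":-0.02,"y":0,"z":0,"ax":0,"ay":0,"az":0,"jaw":1},{"x":-0.02,"y":0,"z":0,"ax":0,"ay":0,"az":0,"jaw":1},{"x":-0.02,"y":0,"z":0,"ax":0,"ay":0,"az":0,"jaw":1},{"x":-0.02,"y":0,"z":0,"ax":0,"ay":0,"az":0,"jaw":1},{"x":0,"y":0,"z":0,"ax":0,"ay":0,"az":0,"jaw":1}]}}

```text
time: 21.78
position: [0.5155, 0.0931, 0.0903]
tool_rot: [2.365, 2.068, -0.0]
force: [-0.9, 1.1, -0.4]
opening: 0.0232
grip_force: 60.5
```

>>> {"name": "drive_tool", "arguments": {"targets": [{"x":-0.05,"y":0,"z":0,"ax":0,"ay":0,"az":0,"jaw":1},{"x":-0.05,"y":0,"z":0,"ax":0,"ay":0,"az":0,"jaw":1},{"x":-0.05,"y":0,"z":0,"ax":0,"ay":0,"az":0,"jaw":1},{"x":-0.05,"y":0,"z":0,"ax":0,"ay":0,"az":0,"jaw":1},{"x":-0.05,"y":0,"z":0,"ax":0,"ay":0,"az":0,"jaw":1},{"x":0,"y":0,"z":0,"ax":0,"ay":0,"az":0,"jaw":1}]}}

```text
time: 22.52
position: [0.5134, 0.078, 0.0902]
tool_rot: [2.365, 2.068, -0.001]
force: [-1.6, -0.2, -0.8]
opening: 0.0233
grip_force: 60.6
```

>>> {"name": "drive_tool", "arguments": {"targets": [{"x":-0.05,"y":0,"z":0,"ax":0,"ay":0,"az":0,"jaw":1},{"x":-0.05,"y":0,"z":0,"ax":0,"ay":0,"az":0,"jaw":1},{"x":-0.05,"y":0,"z":0,"ax":0,"ay":0,"az":0,"jaw":1},{"x":-0.05,"y":0,"z":0,"ax":0,"ay":0,"az":0,"jaw":1},{"x":-0.05,"y":0,"z":0,"ax":0,"ay":0,"az":0,"jaw":1},{"x":0,"y":0,"z":0,"ax":0,"ay":0,"az":0,"jaw":1}]}}

```text
time: 23.28
position: [0.5114, 0.0632, 0.0903]
tool_rot: [2.365, 2.068, -0.001]
force: [-0.9, -0.1, 0.0]
opening: 0.0228
grip_force: 60.7
```

```bash
python3 rel.py 0.5038 0.0492 0.0905 82.3;python3 snap.py 7 top scene|tail -1|cut -c1-20
python3 - <<'E'
import cv2,numpy as np
a=cv2.imread('pics/top_7.png')[215:295,250:410];b=cv2.imread('pics/scene_7.png')[130:210,200:360]
cv2.imwrite('pics/c7.png',cv2.convertScaleAbs(np.vstack([cv2.resize(i,(600,300),interpolation=cv2.INTER_CUBIC) for i in(a,b)]),alpha=1.3))
E
```

```text
t 23.275 pos [0.5114 0.0632 0.0903] tool x yaw 82.33 z [-2.e-04 -5.e-04 -1.e+00] force [-0.89 -0.08  0.05] open 0.022811857160862346 60.7195258140564
shift mm [-14.9  -5.7  -0.2] units [-0.248 -0.094 -0.003] az units 0.003
{'time': 23.375, 'jo
```

View pics/c7.png

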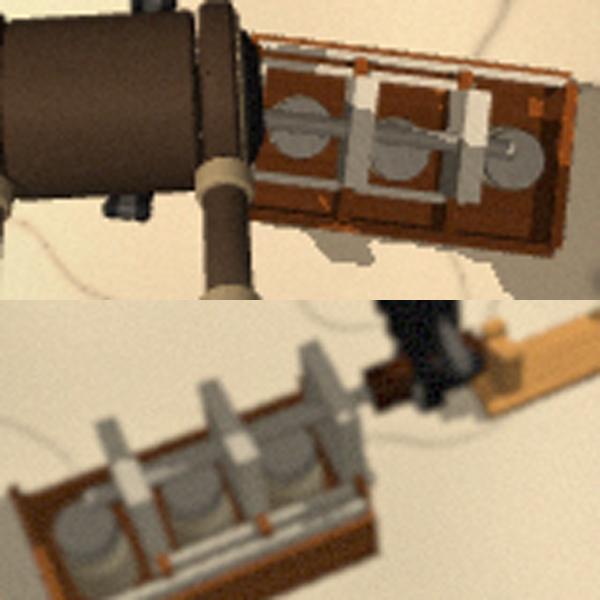

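The rod is through all three plates, with the tip at crop (510,150). The handle is about 15 mm from the first plate. Now I'll creep home.

>>> {"name": "drive_tool", "arguments": {"targets": [{"x":-0.04,"y":0,"z":0,"ax":0,"ay":0,"az":0,"jaw":1},{"x":-0.04,"y":0,"z":0,"ax":0,"ay":0,"az":0,"jaw":1},{"x":-0.04,"y":0,"z":0,"ax":0,"ay":0,"az":0,"jaw":1},{"x":-0.04,"y":0,"z":0,"ax":0,"ay":0,"az":0,"jaw":1},{"x":-0.02,"y":0,"z":0,"ax":0,"ay":0,"az":0,"jaw":1},{"x":0,"y":0,"z":0,"ax":0,"ay":0,"az":0,"jaw":1}]}}

```text
time: 24.12
position: [0.5099, 0.0527, 0.0902]
tool_rot: [-2.365, -2.068, 0.001]
force: [-1.2, 1.4, 1.1]
opening: 0.0233
grip_force: 60.9
```

>>> {"name": "drive_tool", "arguments": {"targets": [{"x":-0.015,"y":0,"z":0,"ax":0,"ay":0,"az":0,"jaw":1},{"x":-0.015,"y":0,"z":0,"ax":0,"ay":0,"az":0,"jaw":1},{"x":0,"y":0,"z":0,"ax":0,"ay":0,"az":0,"jaw":1}]}}

```text
time: 24.5
position: [0.5097, 0.0511, 0.0903]
tool_rot: [-2.365, -2.068, 0.0]
force: [-1.9, 2.6, 0.5]
opening: 0.0231
grip_force: 60.8
```

>>> {"name": "drive_tool", "arguments": {"targets": [{"x":-0.015,"y":0,"z":0,"ax":0,"ay":0,"az":0,"jaw":1},{"x":0,"y":0,"z":0,"ax":0,"ay":0,"az":0,"jaw":1}]}}

```text
time: 24.75
position: [0.5096, 0.0502, 0.0903]
tool_rot: [-2.365, -2.068, 0.0]
force: [-2.2, 2.3, 1.1]
opening: 0.0233
grip_force: 60.9
```

>>> {"name": "drive_tool", "arguments": {"targets": [{"x":-0.01,"y":0,"z":0,"ax":0,"ay":0,"az":0,"jaw":1},{"x":0,"y":0,"z":0,"ax":0,"ay":0,"az":0,"jaw":1}]}}

```text
time: 25.0
position: [0.5096, 0.0496, 0.0903]
tool_rot: [-2.365, -2.068, 0.0]
force: [-2.9, 2.3, 0.6]
opening: 0.023
grip_force: 61.0
```

>>> {"name": "drive_tool", "arguments": {"targets": [{"x":-0.01,"y":-0.01,"z":0,"ax":0,"ay":0,"az":0,"jaw":1},{"x":0,"y":0,"z":0,"ax":0,"ay":0,"az":0,"jaw":1}]}}

```text
time: 25.25
position: [0.5092, 0.0487, 0.0903]
tool_rot: [2.364, 2.068, 0.0]
force: [-0.3, 0.5, 0.4]
opening: 0.0231
grip_force: 60.7
```

>>> {"name": "drive_tool", "arguments": {"targets": [{"x":-0.01,"y":0,"z":0,"ax":0,"ay":0,"az":0,"jaw":1},{"x":0,"y":0,"z":0,"ax":0,"ay":0,"az":0,"jaw":1}]}}

```text
time: 25.5
position: [0.509, 0.0482, 0.0902]
tool_rot: [2.365, 2.068, -0.0]
force: [-0.5, 0.2, -1.0]
opening: 0.0232
grip_force: 60.6
```

>>> {"name": "drive_tool", "arguments": {"targets": [{"x":-0.01,"y":0,"z":0,"ax":0,"ay":0,"az":0,"jaw":1},{"x":0,"y":0,"z":0,"ax":0,"ay":0,"az":0,"jaw":1}]}}

```text
time: 25.75
position: [0.5088, 0.0477, 0.0902]
tool_rot: [2.365, 2.068, -0.0]
force: [0.5, 0.3, -1.9]
opening: 0.0231
grip_force: 60.5
```

>>> {"name": "drive_tool", "arguments": {"targets": [{"x":-0.01,"y":0,"z":0,"ax":0,"ay":0,"az":0,"jaw":1},{"x":0,"y":0,"z":0,"ax":0,"ay":0,"az":0,"jaw":1}]}}

```text
time: 26.0
position: [0.5087, 0.0472, 0.0902]
tool_rot: [2.365, 2.068, -0.0]
force: [0.0, -0.8, -1.8]
opening: 0.0227
grip_force: 60.5
```

>>> {"name": "drive_tool", "arguments": {"targets": [{"x":-0.01,"y":0,"z":0,"ax":0,"ay":0,"az":0,"jaw":1},{"x":0,"y":0,"z":0,"ax":0,"ay":0,"az":0,"jaw":1}]}}

```text
time: 26.25
position: [0.5086, 0.0466, 0.0903]
tool_rot: [2.365, 2.068, -0.0]
force: [-0.9, 0.1, -1.1]
opening: 0.0233
grip_force: 60.5
```

>>> {"name": "drive_tool", "arguments": {"targets": [{"x":-0.008,"y":0,"z":0,"ax":0,"ay":0,"az":0,"jaw":1},{"x":0,"y":0,"z":0,"ax":0,"ay":0,"az":0,"jaw":1}]}}

```text
time: 26.5
position: [0.5086, 0.0462, 0.0903]
tool_rot: [2.365, 2.068, 0.0]
force: [0.4, 0.3, -1.9]
opening: 0.0231
grip_force: 60.5
```

>>> {"name": "drive_tool", "arguments": {"targets": [{"x":-0.01,"y":0,"z":0,"ax":0,"ay":0,"az":0,"jaw":1},{"x":0,"y":0,"z":0,"ax":0,"ay":0,"az":0,"jaw":1}]}}

```text
time: 26.75
position: [0.5085, 0.0456, 0.0903]
tool_rot: [2.365, 2.068, -0.0]
force: [0.1, -0.2, -0.9]
opening: 0.0232
grip_force: 60.5
```

>>> {"name": "drive_tool", "arguments": {"targets": [{"x":-0.008,"y":0,"z":0,"ax":0,"ay":0,"az":0,"jaw":1},{"x":0,"y":0,"z":0,"ax":0,"ay":0,"az":0,"jaw":1}]}}

```text
time: 27.0
position: [0.5085, 0.0456, 0.0903]
tool_rot: [-2.365, -2.067, -0.001]
force: [0.5, 1.6, -1.9]
opening: 0.0232
grip_force: 60.5
```

>>> {"name": "drive_tool", "arguments": {"targets": [{"x":-0.008,"y":0,"z":0,"ax":0,"ay":0,"az":0,"jaw":1},{"x":0,"y":0,"z":0,"ax":0,"ay":0,"az":0,"jaw":1}]}}

```text
time: 27.25
position: [0.5085, 0.0455, 0.0903]
tool_rot: [-2.365, -2.067, -0.002]
force: [-0.4, 4.8, -2.0]
opening: 0.023
grip_force: 60.5
```

>>> {"name": "drive_tool", "arguments": {"targets": [{"x":-0.008,"y":0,"z":0,"ax":0,"ay":0,"az":0,"jaw":1},{"x":0,"y":0,"z":0,"ax":0,"ay":0,"az":0,"jaw":1}]}}

```text
time: 27.5
position: [0.5085, 0.0455, 0.0904]
tool_rot: [-2.365, -2.066, -0.003]
force: [0.4, 6.6, -0.7]
opening: 0.0229
grip_force: 60.4
```

There's a firm stop with force rising along the rod, so the handle is on the plate. I'll check the picture, then release.

```bash
python3 snap.py 8 scene|tail -1|cut -c1-20; python3 -c "
import cv2
b=cv2.imread('pics/scene_8.png')[120:220,200:340]
cv2.imwrite('pics/c8.png',cv2.convertScaleAbs(cv2.resize(b,None,fx=5,fy=5,interpolation=cv2.INTER_CUBIC),alpha=1.4))"
```

```text
{'time': 27.55, 'joi
```

View pics/c8.png

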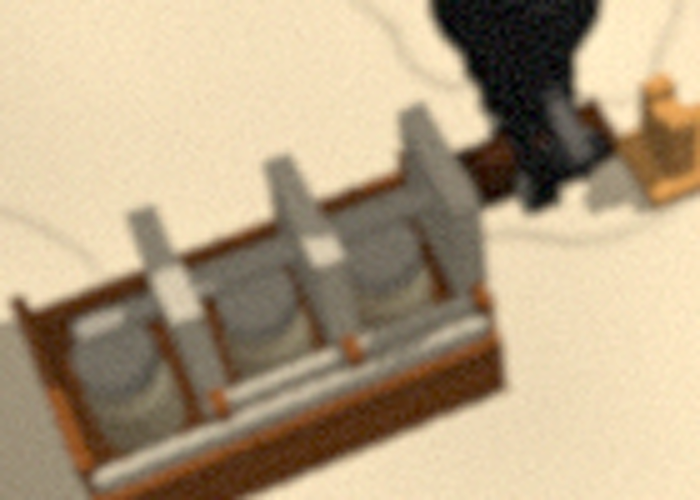

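>>> {"name": "drive_tool", "arguments": {"targets": [{"x":0,"y":0,"z":0,"ax":0,"ay":0,"az":0,"jaw":0.7},{"x":0,"y":0,"z":0,"ax":0,"ay":0,"az":0,"jaw":0.6},{"x":0,"y":0,"z":0,"ax":0,"ay":0,"az":0,"jaw":0.5},{"x":0,"y":0,"z":0,"ax":0,"ay":0,"az":0,"jaw":0.4},{"x":0,"y":0,"z":0,"ax":0,"ay":0,"az":0,"jaw":0.4},{"x":0,"y":0,"z":0,"ax":0,"ay":0,"az":0,"jaw":0.4}]}}

```text
time: 28.3
position: [0.5083, 0.0442, 0.0903]
tool_rot: [2.365, 2.068, -0.0]
force: [-0.6, 0.1, -0.4]
opening: 0.051
grip_force: 0.0
```

The handle meets the plate at crop (470,170), and the tip is near the far wall. The gripper is open, so I'll retreat straight up and check.

>>> {"name": "drive_tool", "arguments": {"targets": [{"x":0,"y":0,"z":-0.2,"ax":0,"ay":0,"az":0,"jaw":0.4},{"x":0,"y":0,"z":-0.4,"ax":0,"ay":0,"az":0,"jaw":0.4},{"x":0,"y":0,"z":-0.4,"ax":0,"ay":0,"az":0,"jaw":0.4},{"x":0,"y":0,"z":-0.4,"ax":0,"ay":0,"az":0,"jaw":0.4},{"x":0,"y":0,"z":-0.4,"ax":0,"ay":0,"az":0,"jaw":0.4},{"x":0.5,"y":0,"z":-0.4,"ax":0,"ay":0,"az":0,"jaw":0.4},{"x":0.5,"y":0,"z":0,"ax":0,"ay":0,"az":0,"jaw":0.4},{"x":0.5,"y":0,"z":0,"ax":0,"ay":0,"az":0,"jaw":0.4},{"x":0.5,"y":0,"z":0,"ax":0,"ay":0,"az":0,"jaw":0.4},{"x":0.5,"y":0,"z":0,"ax":0,"ay":0,"az":0,"jaw":0.4},{"x":0,"y":0,"z":0,"ax":0,"ay":0,"az":0,"jaw":0.4}]}}

```text
time: 29.68
position: [0.5286, 0.1946, 0.2232]
tool_rot: [2.362, 2.071, 0.002]
force: [-0.5, 0.2, -0.3]
opening: 0.0511
grip_force: 0.0
```

```bash
python3 snap.py 9 top scene|tail -1|cut -c1-20
python3 - <<'E'
import cv2,numpy as np
a=cv2.imread('pics/top_9.png')[215:295,250:410];b=cv2.imread('pics/scene_9.png')[130:210,200:360]
cv2.imwrite('pics/c9.png',cv2.convertScaleAbs(np.vstack([cv2.resize(i,(600,300),interpolation=cv2.INTER_CUBIC) for i in(a,b)]),alpha=1.3))
E
```

```text
{'time': 29.775, 'jo
```

View pics/c9.png

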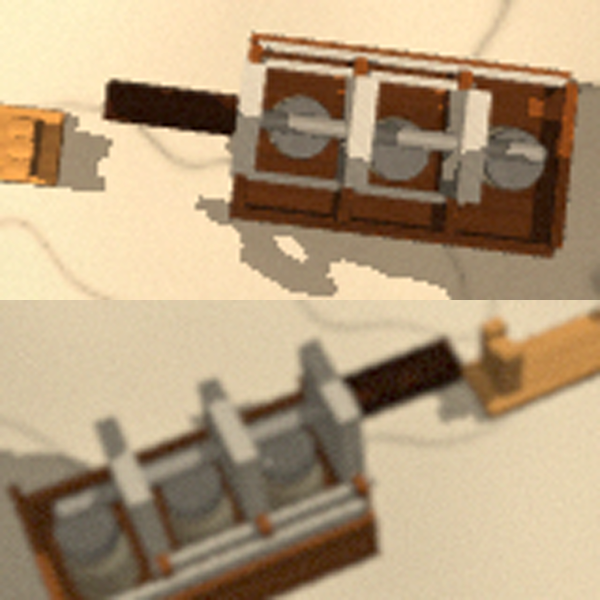

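The rod lies through all three bores with the handle on the first plate, at crop (237,115), and all the jars are still standing. I'll hand it in.

```bash
python3 -c "
from station import arm
print(arm.finish_job())"
```

```text
the job is handed in; nothing more can be done
None
```

The rod is threaded through all three bores and pushed home against the first plate, then released; I handed the job in at about 30 s, with a measured tool force of at most about 7 N during insertion and the crate jars still standing in the last pictures, but no verdict was returned.

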